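# Comb two loose steel rods into the grooves of the bench tray

### The job

Pick up the toothed rake by its upright grip and comb it across the black grooved tray until both loose steel rods lie fully down in the grooves, parallel to them. Move the rods with the rake, never with the fingers, then stand the rake upright on the bench beside the tray and let go.

Things in the scene. Friction and masses are not known exactly. Their poses are not given: they have to be found in the camera images.
- rake: Wooden hand rake left or right of the tray (the float with a broad cork sole is not it). Origin: footprint centre at tooth tips; z up, x along the rows. 2 rows of 10 steel teeth, 28 mm long, 10 mm gaps, at y = +/-18 mm, |x| up to 79 mm. Head 168 x 48 mm, z 28 to 42 mm. On it an upright grip, 60 (x) by 24 (y) mm, z 42 to 112 mm: grasp across y near z = 90 mm. 0.32 kg. Works alike turned half round.
- tray: Fixed black tray, 216 (x) by 204 (y) mm; origin: centre of underside, on the bench. 6 V grooves along x, 32 mm apart; valleys z = 13, ridge tops z = 29 mm; metal end walls (|x| 99 to 108 mm) to z = 44 mm, sides no higher than ridges. Rake rows along x, tips at z = 31 to 35 mm, swept at 60 mm/s along y from beyond one side to 85 mm past centre and back: rods turn, drop in and are then passed over.
- rod_a: Plain oiled steel rod, slick, 14 mm diameter, 150 mm long, 0.18 kg, lying askew across the ridges in the tray's -y half. Origin: its centre; x along the rod. Centre 36 mm above the bench on the ridges, 23 mm when fully in a groove.
- rod_b: Plain oiled steel rod, slick, 14 mm diameter, 150 mm long, 0.18 kg, lying askew across the ridges in the tray's +y half. Origin: its centre; x along the rod. Centre 36 mm above the bench on the ridges, 23 mm when fully in a groove.
There are look-alikes about, which are no part of the job. Leave any green look-alike of the rod_b alone.

How it is judged:
By the outcome, as a careful person would: the job done as asked, in the order asked, and still so for the second after the job is handed in, with the robot touching nothing.
It also fails if it takes over 64 s, if anything falls off the work surface, if the arm or the gripper's body presses on something with over 40 N, if the wrist force passes 120 N, or if a joint passes its speed limit or range.

### The arm

A 7-joint arm with a two-finger parallel gripper is mounted at the origin on the work surface. World frame = base frame: x ahead of the robot, y to its left, z up, the work surface at z = 0. Lengths are in m, angles in degrees, forces in N, time in s.
With the tool pointing down it reaches from about 0.425 to 0.875 m from the base axis. Payload 4.7 kg.
Tool frame: the origin (TCP) lies between the finger pads; the fingertips stand 8 mm ahead of it and the grasp point (between the pads) lies 11 mm behind it; z points along the fingers, y is the line along which they close (so a half turn about z gives the same grasp; the last joint's range is limited). The gripper opens to 87 mm and grips with 3 to 60 N. Pads are 19 mm wide; open, the fingers measure 117 mm over their backs; the gripper's body (75 mm by 190 mm) begins 51 mm behind the grasp point.
Start: joints at [70.594, 18.392, -4.016, 83.108, 1.295, 78.541, -3.26], TCP at [0.225, -0.61, 0.231] pointing down, gripper open.
Joint ranges: [-163.93, 163.93], [-17.29, 119.83], [-79.2, 71.16], [3.27, 140.29], [-89.18, 269.18], [5.43, 117.66], [-154.24, 154.24]. Speed limits (degrees/s): [147.25, 147.25, 180, 180, 180, 180, 180].

### API

Orientations are given as [roll, pitch, yaw] about the fixed x, y, z axes, in that order (R = Rz(yaw) Ry(pitch) Rx(roll)).
In Python, from cell import env, viewer gives the robot as it stands. The module is installed in compiled form; this text tells all that it offers.
- The arm moves only by the tool arm_command, never from a script. Its argument "series" is a list of rows, each a list of 2 entries, a list of its own where there are three numbers: the shift along the tool's x, y, z in mm, then the turn about the tool's z in rad. A call has exactly 5 rows; each row is the pose to reach, as a shift and turn from the pose commanded when the call began, along the tool's axes at that moment; what a row does not reach only later rows make up. A row lasts 1/10 s, in which the tool goes at most 50 mm and 8.59 degrees, less where a joint would pass 70% of its speed; a pose out of reach is approached as far as the arm can. A call with a gripper value outside its range is refused whole. "grip" is the gripper command: -1 is fully open, 1 is shut, values between are in proportion, set as the call begins (left out, the last holds). The fingers move at their own pace and stop on an object; "grip_force" is the grip in N (left out, the last holds). Time passes only in rows, so rows that repeat a pose let the fingers close, or fill a call up. It gives the time, the measured TCP pose, the force, the opening and the grip force at its end, in the units of the state.
- env.get_obs(): the state, without advancing time (a new reading comes with each control period).
- viewer.read_camera(name): name is "side" or "top"; returns (picture, depth): 400x640x3 uint8, blue, green, red; 400x640 float32, m along the optical axis (not along the pixel's ray), 0 where there is no reading.
- viewer.calibration(name): a dict with "K" (3x3 intrinsics, pixels), "T" (4x4, takes a point from camera to world coordinates). Camera axes: x right, y up, looking along -z (the intrinsics and any distortion apply to the point x, -y, -z); pixel columns grow to the right and rows downward; lengths in m; the calibration is good to about 2 mm. A picture is of the moment at which its call begins. calibration takes no time and is no camera call.
- env.sign_off(): hands the job in; it is judged then, once.
The state is a dict: "time_s": time; "qpos": joint angles; "joint_velocities": joint speeds; "effort": joint torques, N m; "tool_pos": TCP position; "tool_rot": TCP orientation; "force": force on the tool from outside, world axes, zero at the start; "wrist_torque": the same for the moment, N m; "grip_width": finger opening in m; "grasp_force": force on a finger pad.
Only numpy, scipy, OpenCV 4.12 (cv2) and the standard library are available. Lean on these libraries where they do the work, as an engineer would, in place of code of your own. Each camera call takes 0.05 s, during which the arm holds its last target. There are 200 camera calls.

## Working session

There is one attempt and no reset: what is moved stays moved. The work goes in short steps, Python scripts to look and compute and a tool call to move; the robot and the scene stay as the last step left them, time stands still between calls to the robot, and variables do not carry over. Pictures are saved under pics/ and viewed, at most 10 in all, crops included, and the job is handed in when it is done.

Besides the shell and the picture viewer there is one more tool, called after ">>>" in YAML: its name, and indented under it one key for each argument. arm_command: Moves the arm, as the interface text tells. Its arguments: {"type":"object","properties":{"series":{"type":"array"},"grip":{"type":"number"},"grip_force":{"type":"number"}},"required":["series"]}

```bash
mkdir -p pics
cat > h.py <<'E'
import numpy as np, cv2
from cell import env, viewer
def grab(n):
    p,d=viewer.read_camera(n); return p,d,viewer.calibration(n)
def pts(d,c):
    K,T=c["K"],c["T"]; v,u=np.mgrid[:400,:640]
    P=np.stack([(u-K[0,2])/K[0,0]*d,-(v-K[1,2])/K[1,1]*d,-d],-1)
    return P@T[:3,:3].T+T[:3,3]
E
python3 - <<'E'
from h import *
for n in("top","side"):
    p,d,c=grab(n); cv2.imwrite(f"pics/{n}0.png",p); np.save(n+"0.npy",d); print(n,c["K"].round(1).tolist(),c["T"].round(3).tolist(),[k for k in c], (d>0).mean())
print(env.get_obs())
E
```

```text
top [[405.3, 0.0, 316.0], [0.0, 405.3, 202.6], [0.0, 0.0, 1.0]] [[-0.01, 0.993, -0.114, 0.375], [-1.0, -0.007, 0.021, -0.012], [0.02, 0.114, 0.993, 1.145], [0.0, 0.0, 0.0, 1.0]] ['K', 'T'] 0.99586328125
side [[496.2, 0.0, 315.9], [0.0, 496.2, 203.3], [0.0, 0.0, 1.0]] [[0.997, 0.042, -0.065, 0.392], [-0.076, 0.675, -0.734, -1.203], [0.012, 0.737, 0.676, 1.145], [0.0, 0.0, 0.0, 1.0]] ['K', 'T'] 0.995953125
{'time_s': 0.1, 'qpos': array([70.59237662, 18.43545496, -4.01515826, 83.16702917,  1.29551753,
       78.53985615, -3.25962076]), 'joint_velocities': array([-0.06273658, -0.09456253, -0.06705463, -0.14398579,  0.02041316,
       -0.0017437 , -0.05325405]), 'effort': array([-7.98824976e-05, -4.92573059e+01, -4.05669389e-01, -3.13399994e+01,
       -6.40120707e-02,  3.94974905e-02,  7.55257292e-05]), 'tool_pos': array([ 0.22439492, -0.60953951,  0.22957127]), 'tool_rot': array([-1.79902916e+02,  5.97289385e-03,  2.02173318e+01]), 'force': array([-0.03297407, -0.51704935, -0.0951294 ]), 'wrist_torque': array([-0.00509449, -0.00860814,  0.0100509 ]), 'grasp_force': 0.0, 'grip_width': 0.08699290181702005}
```

View pics/top0.png

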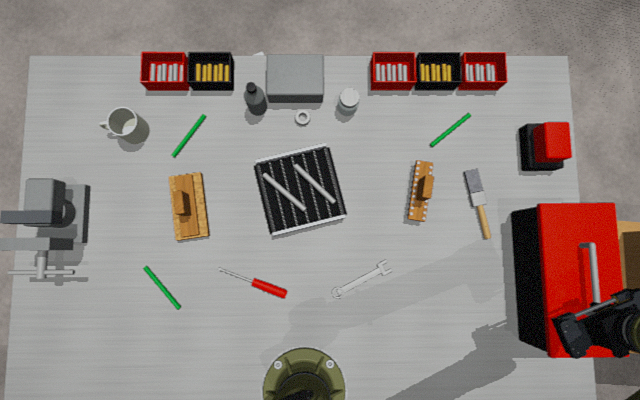

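View pics/side0.png

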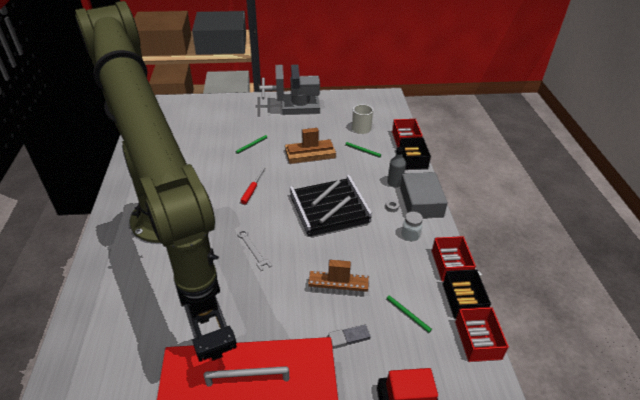

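The rake is at top px (421,190) and side px (338,277), with steel teeth showing. Its look-alike, the float with the cork sole, is at top (188,205) and side (310,147). The tray is at top (300,190), with rods at (284,187) and (314,183). The green sticks at (190,135), (162,287) and (450,130) are decoys. I choose the rake on the right and will measure it and check a close crop.

Run:
```python
from h import *
c=viewer.calibration("top"); p=cv2.imread("pics/top0.png"); d=np.load("top0.npy"); P=pts(d,c)
cv2.imwrite("pics/crop0.png",np.hstack([cv2.resize(p[140:250,385:465],None,fx=5,fy=5),cv2.resize(p[140:250,250:350],None,fx=4,fy=5)]))
def rect(m,name):
    q=P[m]; r=cv2.minAreaRect((q[:,:2]*1000).astype(np.float32)); print(name,len(q),np.round(r[0]),np.round(r[1]),round(r[2],1),"mean",(q.mean(0)*1000).round(),"z",np.percentile(q[:,2]*1000,[5,50,95]).round()); 
box=np.zeros((400,640),bool); box[150:230,400:440]=1
z=P[...,2]
hsv=cv2.cvtColor(p,cv2.COLOR_BGR2HSV); wood=(hsv[...,1]>90)&(hsv[...,0]<25)
rect(box&(z>.09),"grip"); rect(box&wood&(z>.03)&(z<.06),"head"); rect(box&(z>.03),"all")
t=np.zeros_like(box); t[138:245,245:355]=1
rect(t&(z>.012)&(z<.06),"tray"); rect(t&(z>.037)&(z<.06),"hi")
m=(t&(p.min(2)>120)&(z>.01)).astype(np.uint8)
n,l,s,_=cv2.connectedComponentsWithStats(m)
for i in range(1,n):
    if s[i,4]>40: print(s[i]); rect(l==i,f"c{i}")
print("bench z",np.median(z[300:330,200:300]))
```

```text
grip 269 [ 451. -188.] [ 57. 378.] 31.8 mean [ 528. -310.  148.] z [ 95. 111. 116.]
head 599 [ 535. -324.] [ 47. 168.] 80.0 mean [ 530. -320.   43.] z [39. 42. 48.]
all 1157 [ 451. -221.] [143. 420.] 38.8 mean [ 530. -317.   69.] z [ 38.  44. 113.]
tray 6025 [542.  10.] [216. 224.] 13.8 mean [543.  11.  25.] z [14. 23. 44.]
hi 1027 [542.  11.] [216. 204.] 13.8 mean [545.  11.  42.] z [38. 42. 47.]
[254 143  72  21 250]
c3 250 [538.  54.] [186. 297.] 80.0 mean [640.  35.  52.] z [40. 44. 47.]
[293 164  42  39 231]
c20 231 [502. -39.] [241.  95.] 9.5 mean [558. -30.  45.] z [27. 41. 45.]
[263 173  43  38 232]
c27 232 [536.  52.] [150.  14.] 48.7 mean [535.  53.  41.] z [35. 41. 45.]
[272 214  73  22 259]
c63 259 [413. -21.] [ 69. 204.] 14.5 mean [441. -14.  48.] z [39. 44. 48.]
bench z 0.00011170600039289713
```

View pics/crop0.png

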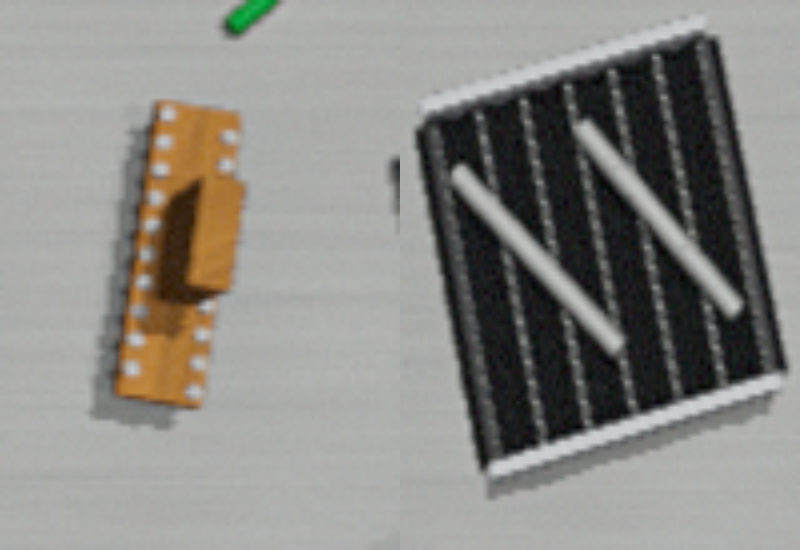

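The crop shows the white tooth spots along both edges of the orange head, so this is the rake. Tray centre is (542,11) at yaw 13.8°, size 216x204 as given. Rake head is 47x168 as given, centre (535,-324), yaw -10°. I'll check the grip and start the move.

```bash
cat >> h.py <<'E'
def to(x,y,z,yaw,show=True):
    o=env.get_obs(); from math import radians as r,cos,sin
    a=r(o["tool_rot"][2]); d=np.array([x,y,z])-o["tool_pos"]*1000
    dy=(o["tool_rot"][2]-yaw+180)%360-180
    print("t",round(o["time_s"],2),"pos",(o["tool_pos"]*1000).round(1),o["tool_rot"].round(1),"F",o["force"].round(1),"w",round(o["grip_width"]*1000,1),"g",round(o["grasp_force"],1))
    print("SHIFT",np.round([d[0]*cos(a)+d[1]*sin(a),d[0]*sin(a)-d[1]*cos(a),-d[2]],1),"TURN",round(r(dy),3))
E
python3 - <<'E'
from h import *
d=np.load("top0.npy"); P=pts(d,viewer.calibration("top")); z=P[...,2]
m=np.zeros((400,640),bool); m[150:230,400:440]=1; m&=(z>.104)&(z<.118)
q=P[m]; print(len(q),cv2.minAreaRect((q[:,:2]*1000).astype(np.float32)),np.median(q,0))
b=z[200:360,510:625]; print("toolbox", np.percentile(b,[50,75,90]))
to(535,-324,230,-10)
E
```

```text
222 ((534.7957763671875, -324.20947265625), (25.101884841918945, 60.428550720214844), 78.55038452148438) [ 0.53321308 -0.3233859   0.11169269]
toolbox [0.16463849 0.16762429 0.33499329]
t 0.1 pos [ 224.4 -609.5  229.6] [-179.9    0.    20.2] F [-0.  -0.5 -0.1] w 87.0 g 0.0
SHIFT [ 390.1 -160.6   -0.4] TURN 0.527
```

>>> arm_command:
  series:
    - [[38,-15,0],0.105]
    - [[76,-31,0],0.21]
    - [[114,-47,0],0.315]
    - [[152,-62,0],0.42]
    - [[190,-78,0],0.527]
  grip: -1

```text
time_s: 0.6
tool_pos: [0.3768, -0.4697, 0.2301]
tool_rot: [-180.0, 0.0, -10.2]
force: [0.9, -1.5, 0.6]
grip_width: 0.0873
grasp_force: 0.0
```

```bash
python3 -c "
from h import *
to(535,-324,170,-10)"
```

```text
t 0.6 pos [ 376.8 -469.7  230.1] [-180.     0.   -10.2] F [ 0.9 -1.5  0.6] w 87.3 g 0.0
SHIFT [ 129.8 -171.6   60.1] TURN -0.004
```

>>> arm_command:
  series:
    - [[26,-34,12],0.0]
    - [[52,-69,24],0.005]
    - [[78,-103,36],0.01]
    - [[104,-137,48],0.01]
    - [[130,-172,60],0.01]

```text
time_s: 1.1
tool_pos: [0.5344, -0.323, 0.1697]
tool_rot: [180.0, 0.0, -10.6]
force: [0.9, -0.1, 0.3]
grip_width: 0.0868
grasp_force: 0.0
```

```bash
python3 -c "
from h import *
to(535,-324,79,-10.7)"
```

```text
t 1.1 pos [ 534.4 -323.   169.7] [180.    0.  -10.6] F [ 0.9 -0.1  0.3] w 86.8 g 0.0
SHIFT [ 0.7  0.8 90.7] TURN 0.002
```

>>> arm_command:
  series:
    - [[0,1,20],0]
    - [[0,1,40],0]
    - [[1,1,60],0]
    - [[1,1,76],0]
    - [[1,1,90],0]

```text
time_s: 1.6
tool_pos: [0.5341, -0.3253, 0.0791]
tool_rot: [-180.0, 0.1, -10.6]
force: [-0.2, -0.4, 0.0]
grip_width: 0.087
grasp_force: 0.0
```

>>> arm_command:
  series:
    - [[0,0,0],0]
    - [[0,0,0],0]
    - [[0,0,0],0]
    - [[0,0,0],0]
    - [[0,0,0],0]
  grip: 1
  grip_force: 50

```text
time_s: 2.1
tool_pos: [0.535, -0.3257, 0.0814]
tool_rot: [180.0, -0.1, -10.6]
force: [0.1, -0.6, 0.3]
grip_width: 0.055
grasp_force: 0.0
```

>>> arm_command:
  series:
    - [[0,0,0],0]
    - [[0,0,0],0]
    - [[0,0,0],0]
    - [[0,0,0],0]
    - [[0,0,0],0]

```text
time_s: 2.6
tool_pos: [0.5345, -0.3256, 0.0805]
tool_rot: [180.0, 0.0, -10.6]
force: [0.3, -0.4, 0.2]
grip_width: 0.0234
grasp_force: 49.9
```

>>> arm_command:
  series:
    - [[0,0,-8],0]
    - [[0,0,-18],0]
    - [[0,0,-28],0]
    - [[0,0,-33],0]
    - [[0,0,-33],0]

```text
time_s: 3.1
tool_pos: [0.5353, -0.3258, 0.1151]
tool_rot: [179.9, -0.1, -10.6]
force: [-0.1, 0.0, -3.4]
grip_width: 0.0234
grasp_force: 49.9
```

>>> arm_command:
  series:
    - [[0,-10,0],0]
    - [[0,-28,0],0]
    - [[1,-50,0],0]
    - [[1,-75,0],0]
    - [[1,-100,0],0]

```text
time_s: 3.6
tool_pos: [0.554, -0.224, 0.113]
tool_rot: [-179.9, 0.1, -10.5]
force: [1.1, -0.4, -3.5]
grip_width: 0.0232
grasp_force: 49.9
```

>>> arm_command:
  series:
    - [[0,-25,0],-0.08]
    - [[1,-50,0],-0.17]
    - [[1,-72,0],-0.26]
    - [[2,-92,0],-0.35]
    - [[2,-104,0],-0.428]

```text
time_s: 4.1
tool_pos: [0.5749, -0.1204, 0.1132]
tool_rot: [-179.9, 0.0, 14.4]
force: [-1.0, 0.3, -3.4]
grip_width: 0.0238
grasp_force: 49.9
```

Run:
```python
from h import *
p,d,c=grab("top"); q,_,_=grab("side")
cv2.imwrite("pics/s1.png",np.hstack([cv2.resize(p[130:250,240:400],None,fx=2.5,fy=2.5),cv2.resize(q[160:310,270:430],None,fx=2.3,fy=2)[:300]]))
to(575,-125,113.5,13.8)
```

```text
t 4.2 pos [ 575.  -120.2  113.2] [-179.9   -0.    14.3] F [-0.5  1.1 -4. ] w 23.7 g 49.9
SHIFT [-1.2  4.7 -0.3] TURN 0.009
```

View pics/s1.png

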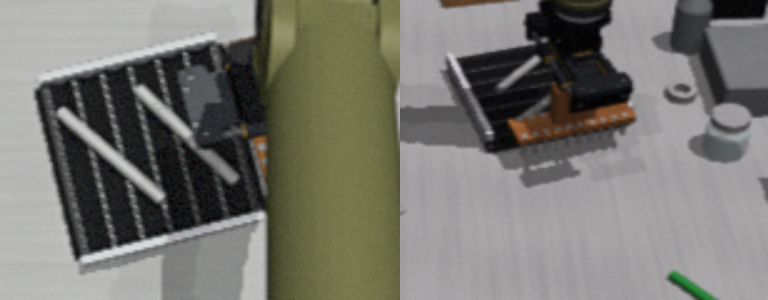

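The rake hangs level, parallel to the grooves, at the tray's -y side. I'll start the sweep at 60 mm/s (6 mm per row).

>>> arm_command:
  series:
    - [[-1,-6,0],0.009]
    - [[-1,-12,0],0.009]
    - [[-1,-18,0],0.009]
    - [[-1,-24,0],0.009]
    - [[-1,-30,0],0.009]

```text
time_s: 4.7
tool_pos: [0.5665, -0.0963, 0.1136]
tool_rot: [180.0, 0.0, 13.4]
force: [-0.2, 0.4, -2.6]
grip_width: 0.024
grasp_force: 49.9
```

>>> arm_command:
  series:
    - [[0,-6,0],0]
    - [[0,-12,0],0]
    - [[0,-18,0],0]
    - [[0,-24,0],0]
    - [[0,-30,0],0]

```text
time_s: 5.2
tool_pos: [0.5592, -0.067, 0.1134]
tool_rot: [180.0, 0.0, 13.5]
force: [-1.1, -0.7, -3.9]
grip_width: 0.0241
grasp_force: 49.9
```

>>> arm_command:
  series:
    - [[0,-6,0],0]
    - [[0,-12,0],0]
    - [[0,-18,0],0]
    - [[0,-24,0],0]
    - [[0,-30,0],0]

```text
time_s: 5.7
tool_pos: [0.5528, -0.0377, 0.1138]
tool_rot: [-180.0, -0.0, 13.4]
force: [-0.3, 0.7, -3.0]
grip_width: 0.024
grasp_force: 49.9
```

```bash
python3 -c "
from h import *
to(522,94,113.5,13.8)"
```

```text
t 5.7 pos [552.8 -37.7 113.8] [-180.    -0.    13.4] F [-0.3  0.7 -3. ] w 24.0 g 49.9
SHIFT [   0.6 -135.2    0.3] TURN -0.007
```

>>> arm_command:
  series:
    - [[0,-6,0],-0.005]
    - [[0,-12,0],-0.005]
    - [[0,-18,0],-0.005]
    - [[0,-24,0],-0.005]
    - [[0,-30,0],-0.005]

```text
time_s: 6.2
tool_pos: [0.5456, -0.0085, 0.1135]
tool_rot: [180.0, -0.0, 13.8]
force: [1.1, -0.5, -3.4]
grip_width: 0.0239
grasp_force: 49.9
```

>>> arm_command:
  series:
    - [[0,-6,0],0]
    - [[0,-12,0],0]
    - [[0,-18,0],0]
    - [[0,-24,0],0]
    - [[0,-30,0],0]

```text
time_s: 6.7
tool_pos: [0.5382, 0.0206, 0.1134]
tool_rot: [-180.0, 0.0, 13.7]
force: [-0.9, -0.6, -3.9]
grip_width: 0.0234
grasp_force: 49.9
```

>>> arm_command:
  series:
    - [[0,-6,0],0]
    - [[0,-12,0],0]
    - [[0,-18,0],0]
    - [[0,-24,0],0]
    - [[0,-30,0],0]

```text
time_s: 7.2
tool_pos: [0.5314, 0.0498, 0.1136]
tool_rot: [-180.0, -0.0, 13.7]
force: [-0.9, 0.1, -2.7]
grip_width: 0.0236
grasp_force: 49.9
```

>>> arm_command:
  series:
    - [[0,-6,0],0]
    - [[0,-12,0],0]
    - [[0,-18,0],0]
    - [[0,-24,0],0]
    - [[0,-30,0],0]

```text
time_s: 7.7
tool_pos: [0.5242, 0.0788, 0.1135]
tool_rot: [180.0, 0.0, 13.7]
force: [-0.0, -0.1, -3.6]
grip_width: 0.024
grasp_force: 49.9
```

>>> arm_command:
  series:
    - [[0,-6,0],0]
    - [[0,-12,0],0]
    - [[0,-15,0],0]
    - [[0,-15,0],0]
    - [[0,-15,0],0]

```text
time_s: 8.2
tool_pos: [0.5209, 0.0927, 0.1135]
tool_rot: [180.0, 0.0, 13.7]
force: [-0.7, 0.5, -3.7]
grip_width: 0.0241
grasp_force: 49.9
```

Run:
```python
from h import *
p,d,c=grab("top"); q,_,_=grab("side")
cv2.imwrite("pics/s2.png",np.hstack([cv2.resize(p[130:250,240:400],None,fx=2.5,fy=2.5),cv2.resize(q[160:310,270:430],None,fx=2.3,fy=2)[:300]]))
to(575,-125,113.5,13.8)
```

```text
t 8.3 pos [520.9  92.5 113.5] [180.    0.   13.7] F [-0.2 -0.6 -3.7] w 23.4 g 49.9
SHIFT [  1.  224.2  -0. ] TURN -0.002
```

View pics/s2.png

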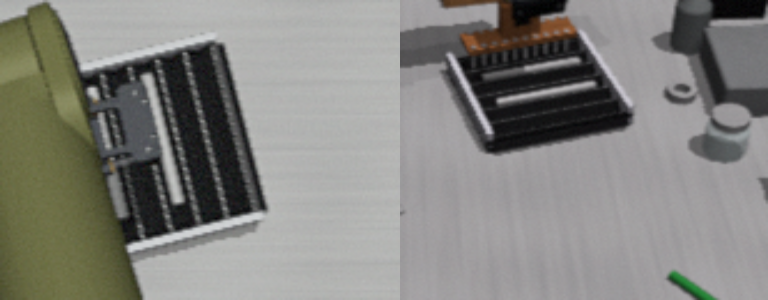

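Both rods now lie along grooves: side crop (530,70) and (545,93). I'll comb back as prescribed.

>>> arm_command:
  series:
    - [[0,6,0],0]
    - [[0,12,0],0]
    - [[0,18,0],0]
    - [[0,24,0],0]
    - [[0,30,0],0]

```text
time_s: 8.8
tool_pos: [0.5281, 0.063, 0.1135]
tool_rot: [180.0, 0.0, 13.7]
force: [-0.4, 0.6, -3.7]
grip_width: 0.0236
grasp_force: 49.9
```

>>> arm_command:
  series:
    - [[0,6,0],0]
    - [[0,12,0],0]
    - [[0,18,0],0]
    - [[0,24,0],0]
    - [[0,30,0],0]

```text
time_s: 9.3
tool_pos: [0.5351, 0.0342, 0.1135]
tool_rot: [180.0, 0.0, 13.7]
force: [0.4, 0.3, -4.0]
grip_width: 0.0239
grasp_force: 49.9
```

>>> arm_command:
  series:
    - [[0,6,0],0]
    - [[0,12,0],0]
    - [[0,18,0],0]
    - [[0,24,0],0]
    - [[0,30,0],0]

```text
time_s: 9.8
tool_pos: [0.5423, 0.005, 0.1135]
tool_rot: [180.0, 0.0, 13.7]
force: [-0.6, -0.6, -2.6]
grip_width: 0.0238
grasp_force: 49.9
```

>>> arm_command:
  series:
    - [[0,6,0],0]
    - [[0,12,0],0]
    - [[0,18,0],0]
    - [[0,24,0],0]
    - [[0,30,0],0]

```text
time_s: 10.3
tool_pos: [0.5494, -0.0241, 0.1135]
tool_rot: [180.0, 0.0, 13.7]
force: [-0.9, -0.2, -3.5]
grip_width: 0.0238
grasp_force: 49.9
```

>>> arm_command:
  series:
    - [[0,6,0],0]
    - [[0,12,0],0]
    - [[0,18,0],0]
    - [[0,24,0],0]
    - [[0,30,0],0]

```text
time_s: 10.8
tool_pos: [0.5565, -0.0532, 0.1135]
tool_rot: [180.0, 0.0, 13.7]
force: [1.3, 0.7, -3.7]
grip_width: 0.0237
grasp_force: 49.9
```

>>> arm_command:
  series:
    - [[0,6,0],0]
    - [[0,12,0],0]
    - [[0,18,0],0]
    - [[0,24,0],0]
    - [[0,30,0],0]

```text
time_s: 11.3
tool_pos: [0.5636, -0.0824, 0.1135]
tool_rot: [180.0, 0.0, 13.7]
force: [-0.7, 0.2, -3.0]
grip_width: 0.0238
grasp_force: 49.9
```

>>> arm_command:
  series:
    - [[0,6,0],0]
    - [[0,12,0],0]
    - [[0,18,0],0]
    - [[0,24,0],0]
    - [[0,30,0],0]

```text
time_s: 11.8
tool_pos: [0.5708, -0.1115, 0.1135]
tool_rot: [180.0, 0.0, 13.7]
force: [0.0, -0.3, -2.4]
grip_width: 0.0233
grasp_force: 49.9
```

>>> arm_command:
  series:
    - [[0,10,0],0]
    - [[0,20,0],0]
    - [[0,30,0],0]
    - [[0,40,0],0]
    - [[0,50,0],0]

```text
time_s: 12.3
tool_pos: [0.5827, -0.1607, 0.1135]
tool_rot: [180.0, 0.0, 13.7]
force: [0.2, 0.6, -3.0]
grip_width: 0.0238
grasp_force: 49.9
```

>>> arm_command:
  series:
    - [[0,12,0],0]
    - [[0,24,0],0]
    - [[0,36,0],0]
    - [[0,46,0],0]
    - [[0,50,0],0]

```text
time_s: 12.8
tool_pos: [0.5945, -0.2101, 0.1134]
tool_rot: [180.0, 0.0, 13.6]
force: [-0.6, 0.3, -2.9]
grip_width: 0.0235
grasp_force: 49.9
```

Run:
```python
from h import *
p,d,c=grab("top"); q,e,c2=grab("side"); np.save("t3.npy",d)
cv2.imwrite("pics/s3.png",np.hstack([cv2.resize(p[130:250,240:400],None,fx=2.5,fy=2.5),cv2.resize(q[160:310,270:430],None,fx=2.3,fy=2)[:300]]))
for n,im,dd,cc in(("top",p,d,c),("side",q,e,c2)):
    P=pts(dd,cc); a=np.radians(13.8); X=P[...,0]-.542; Y=P[...,1]-.011
    tx=1000*(X*np.cos(a)+Y*np.sin(a)); ty=1000*(-X*np.sin(a)+Y*np.cos(a)); z=P[...,2]*1000
    m=((abs(tx)<94)&(abs(ty)<98)&(z<60)&(im.min(2)>95)).astype(np.uint8)
    m=cv2.morphologyEx(m,cv2.MORPH_CLOSE,np.ones((3,3)))
    k,l,s,_=cv2.connectedComponentsWithStats(m)
    for i in range(1,k):
        if s[i,4]>60:
            g=l==i; r=cv2.minAreaRect(np.c_[tx[g],ty[g]].astype(np.float32)); print(n,s[i,4],np.round(r[0]),np.round(r[1]),round(r[2],1),"ztop",np.percentile(z[g],[50,90]).round(1))
to(590,-187,80.5,13.8)
```

```text
top 87 [  2. -66.] [181.   4.] 0.0 ztop [27.7 30.5]
top 705 [-39. -15.] [ 47. 261.] 86.1 ztop [26.7 30.4]
top 692 [-38.  44.] [261.  43.] 2.5 ztop [26.9 30.7]
side 91 [-243. -531.] [1280.   90.] 68.6 ztop [29.6 33.5]
side 94 [-19. -18.] [21. 91.] 84.8 ztop [29.1 33.4]
t 12.9 pos [ 594.4 -209.1  113.4] [180.    0.   13.7] F [ 0.4 -0.  -3.6] w 23.3 g 49.9
SHIFT [  1.  -22.5  32.9] TURN -0.002
```

View pics/s3.png

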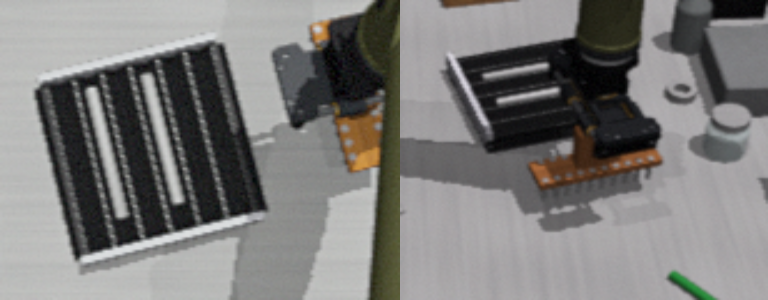

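Both rods sit in valleys (tray y about -15 and +46, top z about 30), parallel to the grooves, at top crop (107,150) and (162,138). I'll lower the rake to the bench here, which is clear space next to the tray.

>>> arm_command:
  series:
    - [[0,0,8],0]
    - [[0,0,16],0]
    - [[0,0,24],0]
    - [[0,0,29],0]
    - [[0,0,31],0]

```text
time_s: 13.4
tool_pos: [0.5937, -0.2078, 0.0813]
tool_rot: [-179.9, 0.1, 13.8]
force: [-0.3, -0.2, -3.3]
grip_width: 0.0232
grasp_force: 49.9
```

>>> arm_command:
  series:
    - [[0,0,0.5],0]
    - [[0,0,1],0]
    - [[0,0,1.5],0]
    - [[0,0,2],0]
    - [[0,0,2],0]

```text
time_s: 13.9
tool_pos: [0.5945, -0.2082, 0.0807]
tool_rot: [180.0, -0.0, 13.7]
force: [0.1, -0.2, -3.0]
grip_width: 0.0235
grasp_force: 49.9
```

>>> arm_command:
  series:
    - [[0,0,0.4],0]
    - [[0,0,0.8],0]
    - [[0,0,1],0]
    - [[0,0,1],0]
    - [[0,0,1],0]

```text
time_s: 14.4
tool_pos: [0.5946, -0.2083, 0.0805]
tool_rot: [180.0, -0.0, 13.7]
force: [-2.6, 0.5, 6.0]
grip_width: 0.0237
grasp_force: 49.9
```

Contact is made (force now +6 N). I'll open gently and retreat straight up.

>>> arm_command:
  series:
    - [[0,0,0],0]
    - [[0,0,0],0]
    - [[0,0,0],0]
    - [[0,0,0],0]
    - [[0,0,0],0]
  grip: -1

```text
time_s: 14.9
tool_pos: [0.5944, -0.2082, 0.0794]
tool_rot: [180.0, 0.0, 13.7]
force: [0.0, -1.2, 0.2]
grip_width: 0.0556
grasp_force: 0.0
```

>>> arm_command:
  series:
    - [[0,0,0],0]
    - [[0,0,0],0]
    - [[0,0,0],0]
    - [[0,0,0],0]
    - [[0,0,0],0]

```text
time_s: 15.4
tool_pos: [0.5944, -0.2082, 0.0796]
tool_rot: [180.0, -0.0, 13.7]
force: [0.4, -0.6, 0.1]
grip_width: 0.0857
grasp_force: 0.0
```

>>> arm_command:
  series:
    - [[0,0,-10],0]
    - [[0,0,-30],0]
    - [[0,0,-60],0]
    - [[0,0,-90],0]
    - [[0,0,-120],0]

```text
time_s: 15.9
tool_pos: [0.5944, -0.2081, 0.2016]
tool_rot: [180.0, -0.0, 13.7]
force: [0.4, -0.3, -0.8]
grip_width: 0.0872
grasp_force: 0.0
```

>>> arm_command:
  series:
    - [[0,30,0],0]
    - [[0,65,0],0]
    - [[0,100,0],0]
    - [[0,130,0],0]
    - [[0,140,0],0]

```text
time_s: 16.4
tool_pos: [0.6269, -0.3487, 0.1997]
tool_rot: [179.9, 0.0, 13.5]
force: [-0.7, -0.7, 0.7]
grip_width: 0.0873
grasp_force: 0.0
```

Run:
```python
from h import *
p,d,c=grab("top"); q,_,_=grab("side")
cv2.imwrite("pics/s4.png",np.hstack([cv2.resize(p[110:270,240:440],None,fx=2,fy=2),cv2.resize(q[160:320,260:460],None,fx=2,fy=2)]))
to(590,-187,80.5,13.8)
```

```text
t 16.5 pos [ 627.2 -345.6  199.5] [-180.     0.    13.6] F [0.  0.1 0.1] w 87.1 g 0.0
SHIFT [   1.1 -163.   119. ] TURN -0.004
```

View pics/s4.png

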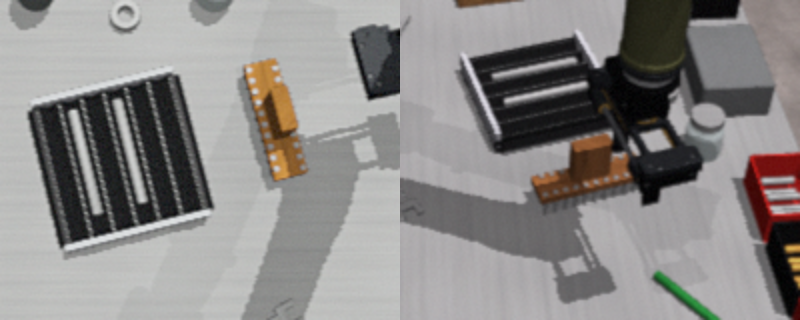

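The rake stands upright next to the tray at (275,120), both rods are down in the grooves, and the arm is clear of everything.

```bash
python3 -c "
from cell import env
print(env.sign_off())"
```

```text
the job is handed in; nothing more can be done
None
```

Job handed in at about 16.5 s of the 64 s limit: both rods lie fully down in the grooves and parallel to them, and the rake stands upright on the bench beside the tray, released with the arm clear.

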